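# Put the cod jig away under its pinned lid

### The job

Put the chrome cod jig away: lay it in the felt-lined pocket of the open drawer, then fetch the wooden lid from its sloping rest and set it over the two brass pins so that it lies flat and fully down on the blocks, with the jig beneath it. Let go, and then push the drawer fully shut. Set both things down rather than dropping them, and leave the other tackle where it is.

Things in the scene. Friction and masses are not known exactly. Their poses are not given: they have to be found in the camera images.
- chest: Low fixed chest of brown wood, 250 deep x 244 wide x 122 mm high, holding one drawer. Origin: middle of the lower edge of its front face, on the shelf; x points from the front into the chest (away from the robot, turned by up to 0.15 rad), z up. The drawer slides out along -x. The drawer opening is free up to 104 mm above the shelf; the lid passes beneath only when it is down on its blocks.
- drawer (a joint): How far the drawer is pulled out, m: 0 shut (its oak front panel flush with the chest's front face, end stop), at most 0.2. It starts 0.165 to 0.195 out and slides stiffly with about 2.5 N of friction, staying where it is left. Front panel 212 mm wide, 12 mm thick, its top edge 92 mm above the shelf; side walls up to 60 mm above the shelf, 192 mm apart inside.
- pull (a point): Centre of the end face of the turned birch pull on the middle of the drawer's front panel; 32 mm in front of the panel, 56 mm above the shelf, pull 30 mm across. Moves with the drawer; axes as the chest's.
- pocket (a point): Centre of the pocket's floor (green felt, 20 mm above the shelf) in the drawer, 88 mm behind the front panel's outer face. Pocket clear 84 mm in x, 112 mm in y (long way across the drawer), between two oak end blocks 30 mm high and two low rails 10 mm high. Moves with the drawer; axes as the chest's.
- seat (a point): Middle between the two brass dowel pins, level with the top of the oak end blocks on which the lid lies (50 mm above the shelf, right above pocket). The pins stand upright at y = -69 and +69 mm from here, 12 mm in diameter, 22 mm tall, the top 8 mm tapered to 5 mm. Moves with the drawer; axes as the chest's.
- rest: Fixed brown wooden stand, 120 x 140 mm on the shelf, its top board sloping at 35 degrees, the low edge towards its own -x (roughly the robot) with a small stop lip. Origin: middle of its underside; x uphill, y along the slope's level direction, z up. It may be on either side of the chest.
- lid: Loose flat birch lid, 92 (x) x 164 (y) x 8 (z) mm, about 0.14 kg, with two through holes 14 mm in diameter at y = -69 and +69 mm. Red wooden grip bar on the middle of its upper face: 18 (x) x 70 (y) mm, rising from 8 to 42 mm above the underside. Origin: centre of the underside; z out of the upper face. It starts lying on the rest, its z leaning 35 degrees from vertical towards the rest's -x. Either way round fits the pins.
- jig: Loose chrome cod jig with an orange band, 92 mm long (x, with rings), 24 mm wide (y) over its middle 56 mm, 18 mm high (z), about 0.15 kg, no hooks. Origin: centre of its underside. It lies flat on the shelf on the other side of the chest from the rest.
- flybox: Bystander: varnished oak fly box, 85 x 120 x 35 mm, on the chest's top. Origin: centre of its underside.
- bobber: Bystander: red-and-white plastic bobber, 52 mm across, 60 mm high, on the chest's top. Origin: centre of its underside.
- sinker: Bystander: pewter-grey lead sinker, cone 42 mm across, 62 mm high, on the shelf beside the chest. Origin: centre of its underside.
- pliers: Bystander: split-ring pliers with green grips, about 160 mm long (x) x 60 x 13 mm, lying on the shelf beside the chest. Origin: near the middle, underneath.
Things that resemble listed ones, but are neither listed nor needed, are in the scene too. Of the things that look like the jig, take the one that is farthest to the robot's left at the start. Leave any blue look-alike of the lid alone.

How it is judged:
By the outcome, as a careful person would: the job done as asked, in the order asked, and still so for the second after the job is handed in, with the robot touching nothing.
It also fails if it takes over 67 s, if anything falls off the work surface, if the arm or the gripper's body presses on something with over 40 N, if the wrist force passes 120 N, or if a joint passes its speed limit or range.

### The arm

A 7-joint arm with a two-finger parallel gripper is mounted at the origin on the work surface. World frame = base frame: x ahead of the robot, y to its left, z up, the work surface at z = 0. Lengths are in m, angles in rad, forces in N, time in s.
With the tool pointing down it reaches from about 0.425 to 0.925 m from the base axis. Payload 6.8 kg.
Tool frame: the origin (TCP) lies on the front face of the gripper's body, between the roots of the fingers; the fingertips stand 73 mm ahead of it and the grasp point (between the pads) lies 54 mm ahead of it; z points along the fingers, y is the line along which they close (so a half turn about z gives the same grasp; the last joint's range is limited). The gripper opens to 85 mm and grips with 20 to 120 N. Pads are 22 mm wide; open, the fingers measure 114 mm over their backs; the gripper's body (76 mm by 85 mm) begins 54 mm behind the grasp point. The pads swing forward as they close: fully open they stand 13 mm farther back than shut.
Start: joints at [1.062, 0.477, 0.022, 1.555, -0.011, 1.109, -0.083], TCP at [0.263, -0.622, 0.304] pointing down, gripper open.
Joint ranges: [-2.96, 2.96], [-0.34, 2.1], [-1.41, 1.46], [0.24, 2.44], [-1.37, 4.51], [0.17, 1.92], [-2.96, 2.96]. Speed limits (rad/s): [2.39, 2.39, 3.14, 3.14, 3.14, 3.14, 3.14].

### API

Orientations are given as a unit quaternion [w, x, y, z].
In Python, from station import bot, optics gives the robot as it stands.
- The arm moves only by the tool drive_tool, never from a script. Its argument "deltas" is a list of rows, each an object with "gripper": the closure in counts, from 0 (fully open) to 255 (shut); "offset": the shift along the tool's x, y, z in units of 1000 mm (1.0 is 1000 mm), a list of three; "angular": the turn, a rotation vector about the tool's x, y, z in units of 45 degrees (1.0 is 45 degrees), a list of three. In form: [{"gripper": gripper, "offset": [dx, dy, dz], "angular": [rx, ry, rz]}, ...]. A call has 1 to 5 rows; each row is the pose to reach, as a shift and turn from the pose commanded when the call began, along the tool's axes at that moment; what a row does not reach only later rows make up. A row lasts 1/10 s, in which the tool goes at most 50 mm and 8.59 degrees, less where a joint would pass 70% of its speed; a pose out of reach is approached as far as the arm can. A call with a number of a shift or a turn outside -1 to 1 is refused whole. A call with a gripper value outside its range is refused whole. The fingers move at their own pace and stop on an object; "grip_force" is the grip in N (left out, the last holds). Time passes only in rows, so rows that repeat a pose let the fingers close. It gives the time, the measured TCP pose, the force, the opening and the grip force at its end, in the units of the state.
- bot.get_obs(): the state, without advancing time (a new reading comes with each control period).
- optics.read_camera(name): name is "side" or "top"; returns the picture (480x640x3 uint8, blue, green, red); there is no depth.
- optics.camera_model(name): a dict with "fx", "fy", "cx", "cy" (pixels), "cam_to_world" (4x4, takes a point from camera to world coordinates). Camera axes: x right, y up, looking along -z (the intrinsics and any distortion apply to the point x, -y, -z); pixel columns grow to the right and rows downward; lengths in m; the calibration is good to about 2 mm. A picture is of the moment at which its call begins. camera_model takes no time and is no camera call.
- bot.hand_in(): hands the job in; it is judged then, once.
The state is a dict: "t": time; "q": joint angles; "joint_vel": joint speeds; "joint_torque": joint torques, N m; "eef_pos": TCP position; "tool_rot": TCP orientation; "contact_force": force on the tool from outside, world axes, zero at the start; "torque": the same for the moment, N m; "gripper_width": opening from 0.0 (shut) to 1.0 (fully open); "grasp_force": force on a finger pad.
Only numpy, scipy, OpenCV 4.12 (cv2) and the standard library are available. Lean on these libraries where they do the work, as an engineer would, in place of code of your own. Each camera call takes 0.05 s, during which the arm holds its last target. There are 200 camera calls.

## Working session

There is one attempt and no reset: what is moved stays moved. The work goes in short steps, Python scripts to look and compute and a tool call to move; the robot and the scene stay as the last step left them, time stands still between calls to the robot, and variables do not carry over. Pictures are saved under pics/ and viewed, at most 12 in all, crops included, and the job is handed in when it is done.

Besides the shell and the picture viewer there is one more tool, called after "Call:" as a command line: name --argument value ..., lists and objects as JSON in quotes. drive_tool: Moves the arm, as the interface text tells. Its arguments: {"type":"object","properties":{"deltas":{"type":"array"},"grip_force":{"type":"number"}},"required":["deltas"]}

```bash
ls; mkdir -p pics
python3 - <<'E'
from station import bot, optics
import cv2
for n in("side","top"):
    cv2.imwrite(f"pics/{n}0.png",optics.read_camera(n)); print(n,optics.camera_model(n))
print(bot.get_obs())
E
```

```text
pics
side {'fx': 541.092491840279, 'fy': 541.092491840279, 'cx': 322.3562856155607, 'cy': 240.31118023274237, 'cam_to_world': array([[-0.65802107,  0.58786793, -0.47055241, -0.14580353],
       [-0.75294627, -0.50625051,  0.42045491,  0.61684165],
       [ 0.00895456,  0.63096887,  0.77575647,  1.28041484],
       [ 0.        ,  0.        ,  0.        ,  1.        ]])}
top {'fx': 448.81853066294013, 'fy': 448.81853066294013, 'cx': 331.08357268442734, 'cy': 234.63679955961246, 'cam_to_world': array([[ 0.02348879,  0.98608071, -0.16459985,  0.38110348],
       [-0.99960496,  0.02570726,  0.01136042, -0.02736947],
       [ 0.0154337 ,  0.16426799,  0.986295  ,  1.05420327],
       [ 0.        ,  0.        ,  0.        ,  1.        ]])}
{'t': 0.1, 'q': array([ 1.06190318,  0.47772278,  0.02236744,  1.55635508, -0.01148923,
        1.10925952, -0.08311624]), 'joint_vel': array([-0.00023463, -0.00277891, -0.00125071, -0.00235963,  0.00195578,
        0.00034835,  0.00143764]), 'joint_torque': array([ 4.40489181e-03, -5.97754669e+01,  1.61313515e+00, -2.81950986e+01,
        1.27392050e-02,  5.03507996e-03, -4.42903706e-05]), 'eef_pos': array([ 0.26317479, -0.6211412 ,  0.30301867]), 'tool_rot': array([-7.75252743e-04,  9.79988733e-01,  1.99051325e-01, -2.28042814e-04]), 'contact_force': array([-0.00453836, -0.45862062,  0.15959818]), 'torque': array([-0.02114301,  0.04225898,  0.0310517 ]), 'grasp_force': 0.0, 'gripper_width': 1.0008916294259027}
```

View pics/top0.png

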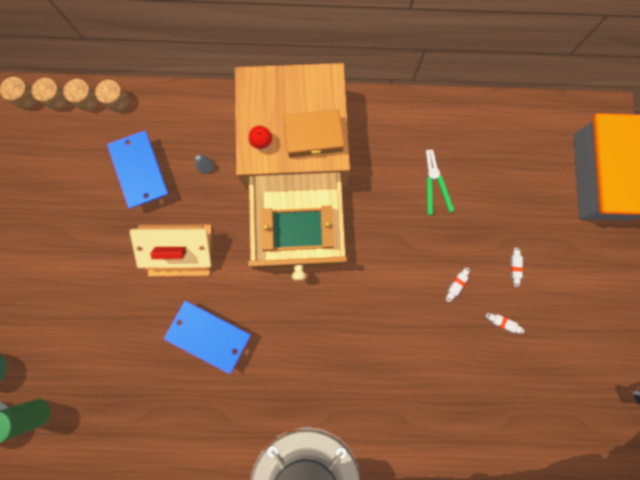

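View pics/side0.png

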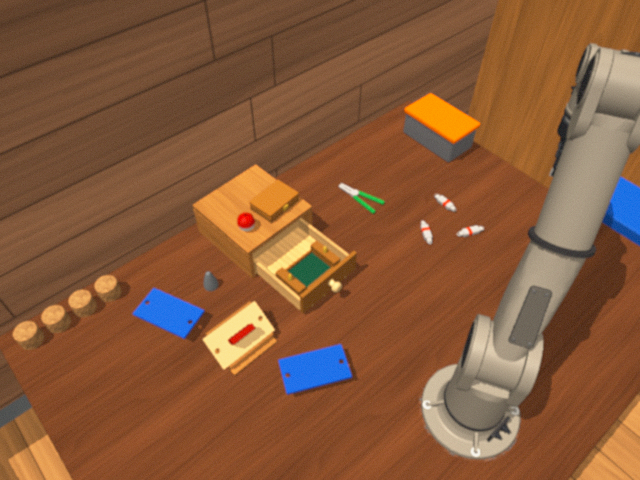

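The top view shows three jigs at (458,284), (517,267) and (505,323). The leftmost, at (458,284), is mine. The drawer pocket is at (298,229), the pull at (299,273) and the lid at (171,250), with its red bar at (168,253).

Run:
```python
import cv2,numpy as np
t=cv2.imread("pics/top0.png"); s=cv2.imread("pics/side0.png")
a=cv2.resize(t[160:290,120:360],None,fx=3.33,fy=3.33,interpolation=cv2.INTER_CUBIC)
cv2.imwrite("pics/ct.png",a)
b=cv2.resize(s[215:375,195:365],None,fx=3.75,fy=3.75,interpolation=cv2.INTER_CUBIC)
cv2.imwrite("pics/cs.png",b); print(a.shape,b.shape)
```

```text
(433, 799, 3) (600, 638, 3)
```

View pics/ct.png

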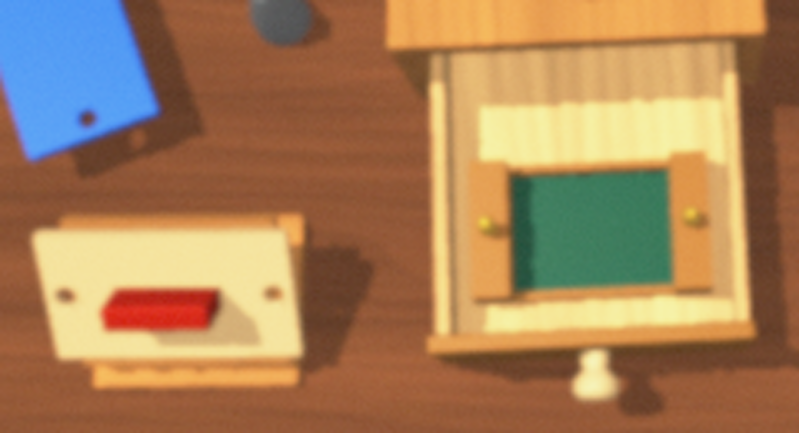

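View pics/cs.png

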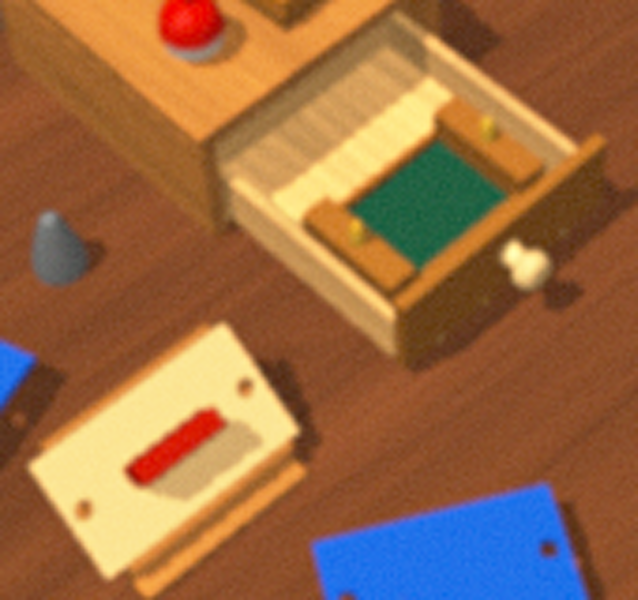

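The crops show the lid's corners and holes, the brass pins (top crop (487,225) and (692,217)), the pull and the chest edges clearly, so I'll fit poses to these.

```bash
cat > h.py <<'E'
import numpy as np,cv2
from scipy.optimize import least_squares
from scipy.spatial.transform import Rotation as R
from station import bot,optics
M={n:optics.camera_model(n) for n in("side","top")}
def proj(n,P):
    m=M[n];T=np.linalg.inv(m["cam_to_world"]);p=np.atleast_2d(P)@T[:3,:3].T+T[:3,3]
    return np.c_[m["cx"]-m["fx"]*p[:,0]/p[:,2], m["cy"]+m["fy"]*p[:,1]/p[:,2]]
def unproj(n,u,v,z):
    m=M[n];C=m["cam_to_world"];d=C[:3,:3]@np.array([(u-m["cx"])/m["fx"],-(v-m["cy"])/m["fy"],-1]);o=C[:3,3]
    return o+d*(z-o[2])/d[2]
def rig(yaw,p): return lambda P: np.atleast_2d(P)@R.from_euler("z",yaw).as_matrix().T+p
E
cat > fit.py <<'E'
from h import *
ct=lambda L:np.array(L)/3.33+[120-.35,160-.35]
cs=lambda L:np.array(L)/3.75+[195-.37,215-.37]
# lid
L=np.array([[46,82,8],[46,-82,8],[-46,-82,8],[-46,82,8],[0,69,8],[0,-69,8]])/1e3
lt=ct([[32,232],[288,229],[303,358],[57,360],[65,294],[272,293]])
ls=cs([[30,465],[228,323],[300,432],[110,578],[84,510],[245,387]])
def lidw(p): return L@R.from_rotvec(p[3:]).as_matrix().T+p[:3]
f=lambda p:np.r_[(proj("top",lidw(p))-lt).ravel(),(proj("side",lidw(p))-ls).ravel()]
r=least_squares(f,[.5,.3,.08,0,-.6,0],loss="soft_l1");Rm=R.from_rotvec(r.x[3:])
print("lid",r.x[:3].round(4),"z",Rm.as_matrix()[:,2].round(3),"x",Rm.as_matrix()[:,0].round(3),"tilt",np.degrees(np.arccos(Rm.as_matrix()[2,2])))
print(f(r.x).reshape(-1,2).round(1).tolist())
# chest + drawer: params cx,cy,yaw,ext
def pts(p):
    e=p[3]; D=np.array([[.088-e,.069,.072],[.088-e,-.069,.072],[-e-.032,0,.056]])
    C=np.array([[0,.122,.122],[0,-.122,.122]])
    return rig(p[2],np.array([p[0],p[1],0]))(np.r_[D,C])
dt=ct([[486,224],[692,216],[597,385],[388,48],[765,35]])
ds=cs([[357,224],[488,120],[533,270],[205,137],[395,0]])
def g(p):
    P=pts(p);return np.r_[(proj("top",P)-dt).ravel(),(proj("side",P)-ds)[:4].ravel()]
q=least_squares(g,[.65,0,0,.18],loss="soft_l1").x
print("chest",q.round(4)); print(g(q).reshape(-1,2).round(1).tolist()); print("pins/pull",pts(q)[:3].round(4).tolist())
print("seat",pts(q)[:2].mean(0))
# jig
for n,(u,v) in dict(top=(458,284),side=(426,231)).items():
    im=cv2.imread(f"pics/{n}0.png")[v-25:v+25,u-25:u+25].astype(int)
    m=((im.min(2)>95)|((im[...,2]>190))).astype(np.uint8)
    k,lab,st,ce=cv2.connectedComponentsWithStats(m); i=1+np.argmax(st[1:,4])
    vv,uu=np.nonzero(lab==i); P=np.array([unproj(n,a+u-25,b+v-25,.010) for a,b in zip(uu,vv)])[:,:2]
    w,V=np.linalg.eigh(np.cov(P.T)); lo=(P-P.mean(0))@V[:,1]
    print(n,len(P),P.mean(0),"mid",P.mean(0)+V[:,1]*(lo.max()+lo.min())/2,"yaw",np.arctan(V[1,1]/V[0,1]),"len",np.ptp(lo))
E
python3 fit.py
```

```text
lid [0.51   0.3178 0.0483] z [-0.513 -0.04   0.857] x [0.857 0.026 0.514] tilt 30.966102825855
[[1.2, 1.0], [0.0, 0.9], [-0.5, -0.0], [0.2, 0.5], [0.5, 1.6], [1.0, 1.0], [-1.1, -0.4], [-2.3, -0.1], [-1.2, -0.6], [-0.9, -0.5], [-0.5, -0.6], [-0.5, 0.0]]
chest [0.6703 0.0464 0.0715 0.1947]
[[-0.2, -0.2], [-0.0, -0.5], [-0.1, 4.6], [0.2, 0.7], [0.5, -0.1], [-0.7, -1.1], [-0.3, -1.1], [1.2, 0.9], [-2.1, -0.1]]
pins/pull [[0.5589, 0.1076, 0.072], [0.5688, -0.03, 0.072], [0.4442, 0.0302, 0.056]]
seat [0.56388056 0.03880546 0.072     ]
top 414 [ 0.4463411  -0.33620127] mid [ 0.44625307 -0.33614414] yaw -0.575651999864701 len 0.09612251415686518
side 190 [ 0.4433182  -0.33617428] mid [ 0.44245108 -0.3355903 ] yaw -0.5927032556893883 len 0.09740054781249677
```

```bash
cat >> h.py <<'E'
def Rd(th): # tool down, tool x at world angle th
    c,s=np.cos(th),np.sin(th); return np.array([[c,s,0],[s,-c,0],[0,0,-1.]])
def cur():
    o=bot.get_obs(); q=o["tool_rot"]; return o,o["eef_pos"],R.from_quat([q[1],q[2],q[3],q[0]]).as_matrix()
def go(p,Rt,pc=None,Rc=None):
    if pc is None:
        o,pc,Rc=cur(); print("t",o["t"],"p",pc.round(4),"th",np.arctan2(Rc[1,0],Rc[0,0]).round(3),"zax",Rc[:,2].round(3),"q",o["q"].round(2),"F",o["contact_force"].round(1),"w",round(o["gripper_width"],3),"g",round(o["grasp_force"],1))
    print("off",(Rc.T@(np.array(p)-pc)).round(4),"ang",(R.from_matrix(Rc.T@Rt).as_rotvec()/(np.pi/4)).round(4))
E
cat >> fit.py <<'E'
lw=lambda p:L@(R.from_euler("z",p[3])*R.from_euler("y",-np.radians(35))).as_matrix().T+p[:3]
f2=lambda p:np.r_[(proj("top",lw(p))-lt).ravel(),(proj("side",lw(p))-ls).ravel()]
p=least_squares(f2,[.5,.3,.08,0],loss="soft_l1").x
print("LID35",p.round(4),f2(p).reshape(-1,2).round(1).tolist())
go([.445,-.336,.18],Rd(-.58))
E
python3 fit.py|tail -3
```

```text
LID35 [0.5097 0.3175 0.0494 0.0326] [[0.7, 1.6], [-0.7, 2.0], [-0.4, -0.1], [1.0, -0.2], [0.7, 1.6], [0.7, 1.5], [-0.8, -0.3], [-1.7, -0.3], [-1.2, -0.6], [-1.2, -0.3], [-0.4, -0.4], [-0.2, -0.1]]
t 0.1 p [ 0.2632 -0.6211  0.303 ] th 0.401 zax [-0.001  0.001 -1.   ] q [ 1.06  0.48  0.02  1.56 -0.01  1.11 -0.08] F [-0.  -0.5  0.2] w 1.001 g 0.0
off [ 0.2787 -0.1914  0.1233] ang [-1.8000e-03  1.2000e-03  1.2488e+00]
```

Call:
drive_tool --deltas '[{"gripper": 0,"offset": [0.279,-0.191,0.123],"angular": [0,0,1.0]},{"gripper": 0,"offset": [0.279,-0.191,0.123],"angular": [0,0,1.0]},{"gripper": 0,"offset": [0.279,-0.191,0.123],"angular": [0,0,1.0]},{"gripper": 0,"offset": [0.279,-0.191,0.123],"angular": [0,0,1.0]},{"gripper": 0,"offset": [0.279,-0.191,0.123],"angular": [0,0,1.0]}]' --grip_force 40

```text
t: 0.6
eef_pos: [0.3906, -0.4219, 0.2176]
tool_rot: [-0.0, 0.984, -0.177, -0.0]
contact_force: [1.2, -0.3, 0.1]
gripper_width: 0.999
grasp_force: 0.0
```

Call:
drive_tool --deltas '[{"gripper": 0,"offset": [0,0,0],"angular": [0,0,0.25]},{"gripper": 0,"offset": [0,0,0],"angular": [0,0,0.25]},{"gripper": 0,"offset": [0,0,0],"angular": [0,0,0.25]}]'

```text
t: 0.9
eef_pos: [0.3903, -0.4231, 0.218]
tool_rot: [-0.0, 0.963, -0.269, -0.0]
contact_force: [-0.2, -0.1, 0.7]
gripper_width: 1.0
grasp_force: 0.0
```

```bash
python3 -c "
from h import *
go([.445,-.336,.12],Rd(-.58))"
```

```text
t 0.9 p [ 0.3903 -0.4231  0.218 ] th -0.545 zax [-0.001  0.    -1.   ] q [ 0.59  0.41  0.16  1.89 -0.08  0.85 -1.32] F [-0.2 -0.1  0.7] w 1.0 g 0.0
off [ 0.0018 -0.1028  0.098 ] ang [0.0001 0.0012 0.045 ]
```

Call:
drive_tool --deltas '[{"gripper": 0,"offset": [0.002,-0.103,0.098],"angular": [0,0,0.045]},{"gripper": 0,"offset": [0.002,-0.103,0.098],"angular": [0,0,0.045]},{"gripper": 0,"offset": [0.002,-0.103,0.098],"angular": [0,0,0.045]},{"gripper": 0,"offset": [0.002,-0.103,0.098],"angular": [0,0,0.045]},{"gripper": 0,"offset": [0.002,-0.103,0.098],"angular": [0,0,0.045]}]'

```text
t: 1.4
eef_pos: [0.4451, -0.3362, 0.1197]
tool_rot: [-0.0, 0.958, -0.285, -0.001]
contact_force: [-0.4, -0.5, 0.2]
gripper_width: 0.997
grasp_force: 0.0
```

```bash
python3 -c "
from h import *
go([.445,-.336,.077],Rd(-.58))
for n,(u,v) in dict(top=(458,284),side=(430,225)).items():
    im=optics.read_camera(n); globals()[n]=cv2.resize(im[v-50:v+50,u-65:u+65],None,fx=3,fy=3,interpolation=cv2.INTER_CUBIC)
cv2.imwrite('pics/j.png',np.hstack([top,side]))"
```

```text
t 1.4 p [ 0.4451 -0.3362  0.1197] th -0.579 zax [-0.002  0.001 -1.   ] q [ 0.44  0.53  0.12  1.98 -0.1   0.63 -1.52] F [-0.4 -0.5  0.2] w 0.997 g 0.0
off [-0.0001 -0.0001  0.0427] ang [0.0001 0.0022 0.0019]
```

View pics/j.png

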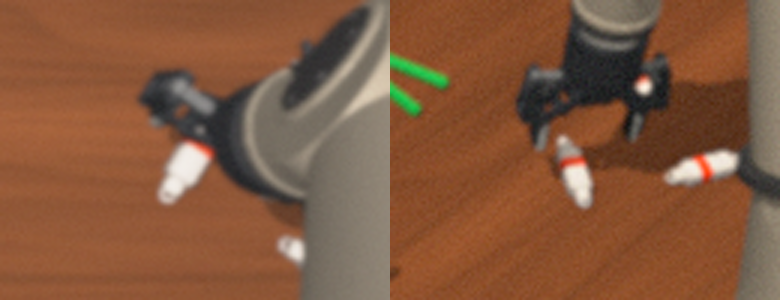

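The left half (top view) and right half (side view) both show the jig between the open fingers, with the gripper just above it. I'll descend and close.

Call:
drive_tool --deltas '[{"gripper": 0,"offset": [0,0,0.03],"angular": [0,0,0]},{"gripper": 0,"offset": [0,0,0.043],"angular": [0,0,0]},{"gripper": 180,"offset": [0,0,0.043],"angular": [0,0,0]},{"gripper": 255,"offset": [0,0,0.043],"angular": [0,0,0]},{"gripper": 255,"offset": [0,0,0.043],"angular": [0,0,0]}]'

```text
t: 2.0
eef_pos: [0.4456, -0.3374, 0.0785]
tool_rot: [0.0, 0.958, -0.287, 0.001]
contact_force: [-0.7, -0.4, 0.6]
gripper_width: 0.513
grasp_force: 0.0
```

Call:
drive_tool --deltas '[{"gripper": 255,"offset": [0,0,0],"angular": [0,0,0]},{"gripper": 255,"offset": [0,0,0],"angular": [0,0,0]},{"gripper": 255,"offset": [0,0,0],"angular": [0,0,0]},{"gripper": 255,"offset": [0,0,0],"angular": [0,0,0]},{"gripper": 255,"offset": [0,0,0],"angular": [0,0,0]}]'

```text
t: 2.5
eef_pos: [0.4458, -0.3371, 0.0785]
tool_rot: [0.0, 0.958, -0.286, 0.001]
contact_force: [-1.4, -0.2, 6.3]
gripper_width: 0.268
grasp_force: 40.1
```

Call:
drive_tool --deltas '[{"gripper": 255,"offset": [0,0,-0.02],"angular": [0,0,0]},{"gripper": 255,"offset": [0,0,-0.05],"angular": [0,0,-0.1]},{"gripper": 255,"offset": [0,0,-0.09],"angular": [0,0,-0.28]},{"gripper": 255,"offset": [0,0,-0.12],"angular": [0,0,-0.46]},{"gripper": 255,"offset": [0,0,-0.12],"angular": [0,0,-0.64]}]'

```text
t: 3.0
eef_pos: [0.4471, -0.338, 0.2021]
tool_rot: [0.002, 0.999, -0.036, 0.003]
contact_force: [1.0, -1.0, -1.9]
gripper_width: 0.268
grasp_force: 39.9
```

Call:
drive_tool --deltas '[{"gripper": 255,"offset": [0,0,0],"angular": [0,0,-0.95]},{"gripper": 255,"offset": [0,0,0],"angular": [0,0,-0.95]},{"gripper": 255,"offset": [0,0,0],"angular": [0,0,-0.95]},{"gripper": 255,"offset": [0,0,0],"angular": [0,0,-0.95]},{"gripper": 255,"offset": [0,0,0],"angular": [0,0,-0.95]}]'

```text
t: 3.5
eef_pos: [0.4449, -0.3365, 0.1974]
tool_rot: [-0.0, 0.944, 0.331, -0.0]
contact_force: [0.0, 0.0, -2.1]
gripper_width: 0.271
grasp_force: 39.8
```

```bash
python3 -c "
from h import *
go([.564,.039,.2],Rd(1.642))
cv2.imwrite('pics/l.png',optics.read_camera('side'))"
```

```text
t 3.5 p [ 0.4449 -0.3365  0.1974] th 0.674 zax [-0.001  0.    -1.   ] q [ 0.67  0.42 -0.16  1.93  0.09  0.8  -0.44] F [ 0.   0.  -2.1] w 0.271 g 39.8
off [ 0.3274 -0.2191 -0.0026] ang [-7.0000e-04  1.0000e-04 -1.2325e+00]
```

Call:
drive_tool --deltas '[{"gripper": 255,"offset": [0.327,-0.219,0],"angular": [0,0,-0.95]},{"gripper": 255,"offset": [0.327,-0.219,0],"angular": [0,0,-0.95]},{"gripper": 255,"offset": [0.327,-0.219,0],"angular": [0,0,-0.95]},{"gripper": 255,"offset": [0.327,-0.219,0],"angular": [0,0,-0.95]},{"gripper": 255,"offset": [0.327,-0.219,0],"angular": [0,0,-0.95]}]'

```text
t: 4.05
eef_pos: [0.5222, -0.0971, 0.1976]
tool_rot: [0.0, 0.759, 0.651, -0.0]
contact_force: [1.1, -0.3, -2.6]
gripper_width: 0.271
grasp_force: 39.8
```

```bash
python3 -c "
from h import *
go([.564,.039,.17],Rd(1.642))"
```

```text
t 4.05 p [ 0.5222 -0.0971  0.1976] th 1.417 zax [ 0. -0. -1.] q [ 0.39  0.4  -0.4   1.97  0.22  0.8  -0.28] F [ 1.1 -0.3 -2.6] w 0.271 g 39.8
off [0.1409 0.0204 0.0276] ang [ 2.000e-04  5.000e-04 -2.869e-01]
```

Call:
drive_tool --deltas '[{"gripper": 255,"offset": [0.141,0.02,0.0],"angular": [0,0,-0.287]},{"gripper": 255,"offset": [0.141,0.02,0.0],"angular": [0,0,-0.287]},{"gripper": 255,"offset": [0.141,0.02,0.028],"angular": [0,0,-0.287]},{"gripper": 255,"offset": [0.141,0.02,0.028],"angular": [0,0,-0.287]},{"gripper": 255,"offset": [0.141,0.02,0.028],"angular": [0,0,-0.287]}]'

```text
t: 4.55
eef_pos: [0.5633, 0.0387, 0.1685]
tool_rot: [-0.001, 0.682, 0.731, -0.001]
contact_force: [0.3, -0.3, -3.6]
gripper_width: 0.27
grasp_force: 39.9
```

```bash
python3 -c "
from h import *
go([.564,.039,.1],Rd(1.642))
for n,(u,v) in dict(top=(298,225),side=(310,260)).items():
    im=optics.read_camera(n); globals()[n]=cv2.resize(im[v-65:v+65,u-65:u+65],None,fx=3,fy=3,interpolation=cv2.INTER_CUBIC)
cv2.imwrite('pics/p.png',np.hstack([top,side]))"
```

```text
t 4.55 p [0.5633 0.0387 0.1685] th 1.64 zax [-0.002 -0.    -1.   ] q [ 0.17  0.5  -0.45  1.91  0.3   0.79 -0.37] F [ 0.3 -0.3 -3.6] w 0.27 g 39.9
off [0.0003 0.0009 0.0685] ang [-0.0028 -0.0001 -0.0023]
```

View pics/p.png

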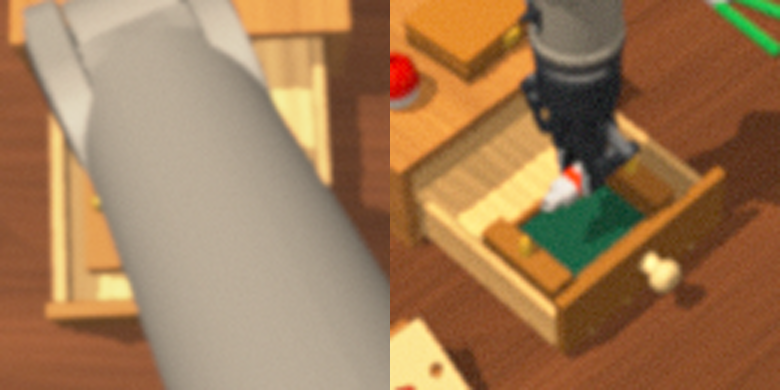

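The side view shows the jig held level over the pocket, lying across the drawer, with its left end near (550,205). I'll lower it.

Call:
drive_tool --deltas '[{"gripper": 255,"offset": [0,0.001,0.025],"angular": [0,0,0]},{"gripper": 255,"offset": [0,0.001,0.045],"angular": [0,0,0]},{"gripper": 255,"offset": [0,0.001,0.058],"angular": [0,0,0]},{"gripper": 255,"offset": [0,0.001,0.066],"angular": [0,0,0]},{"gripper": 255,"offset": [0,0.001,0.066],"angular": [0,0,0]}]'

```text
t: 5.15
eef_pos: [0.5646, 0.0365, 0.1029]
tool_rot: [-0.0, 0.683, 0.73, -0.001]
contact_force: [0.1, -0.6, -1.7]
gripper_width: 0.265
grasp_force: 39.9
```

Call:
drive_tool --deltas '[{"gripper": 255,"offset": [0,0,0.002],"angular": [0,0,0]},{"gripper": 255,"offset": [0,0,0.002],"angular": [0,0,0]},{"gripper": 255,"offset": [0,0,0.002],"angular": [0,0,0]}]'

```text
t: 5.45
eef_pos: [0.5653, 0.0375, 0.1021]
tool_rot: [0.0, 0.682, 0.731, 0.0]
contact_force: [-0.7, -0.1, -1.9]
gripper_width: 0.27
grasp_force: 39.9
```

Call:
drive_tool --deltas '[{"gripper": 255,"offset": [0,0,0.002],"angular": [0,0,0]},{"gripper": 255,"offset": [0,0,0.002],"angular": [0,0,0]}]'

```text
t: 5.65
eef_pos: [0.5649, 0.0374, 0.0995]
tool_rot: [0.0, 0.682, 0.731, 0.0]
contact_force: [0.1, 0.2, -1.8]
gripper_width: 0.266
grasp_force: 39.9
```

Call:
drive_tool --deltas '[{"gripper": 255,"offset": [0,0,0.002],"angular": [0,0,0]},{"gripper": 255,"offset": [0,0,0.002],"angular": [0,0,0]}]'

```text
t: 5.85
eef_pos: [0.5659, 0.0375, 0.0985]
tool_rot: [0.001, 0.682, 0.731, 0.001]
contact_force: [-1.2, -0.2, 6.0]
gripper_width: 0.269
grasp_force: 40.9
```

Call:
drive_tool --deltas '[{"gripper": 130,"offset": [0,0,0],"angular": [0,0,0]},{"gripper": 125,"offset": [0,0,0],"angular": [0,0,0]},{"gripper": 125,"offset": [0,0,0],"angular": [0,0,0]},{"gripper": 125,"offset": [0,0,0],"angular": [0,0,0]}]'

```text
t: 6.25
eef_pos: [0.5649, 0.0374, 0.0973]
tool_rot: [-0.0, 0.682, 0.731, -0.0]
contact_force: [0.0, 0.4, -0.3]
gripper_width: 0.511
grasp_force: 0.0
```

Call:
drive_tool --deltas '[{"gripper": 125,"offset": [0,0,-0.03],"angular": [0,0,0]},{"gripper": 125,"offset": [0,0,-0.07],"angular": [0,0,0]},{"gripper": 60,"offset": [0,0,-0.12],"angular": [0,0,0]},{"gripper": 20,"offset": [0,0,-0.16],"angular": [0,0,0]},{"gripper": 0,"offset": [0,0,-0.16],"angular": [0,0,0]}]'

```text
t: 6.75
eef_pos: [0.5678, 0.0383, 0.2635]
tool_rot: [0.004, 0.682, 0.731, 0.004]
contact_force: [0.8, 0.0, 0.9]
gripper_width: 0.981
grasp_force: 0.0
```

```bash
cat > lidt.py <<'E'
from h import *
Pl=np.array([.5105,.3175,.049]);Rl=(R.from_euler("z",.035)*R.from_euler("y",-np.radians(35))).as_matrix()
Rt=np.c_[Rl[:,1],Rl[:,0],-Rl[:,2]]  # tool x along lid y
def tgt(h): return Pl+Rl[:,2]*h
E
python3 -c "
from lidt import *
print(tgt(.084),tgt(.15))
go(tgt(.15),Rt)"
```

```text
[0.46234909 0.31581403 0.11780877] [0.42451623 0.31448934 0.17187281]
t 6.75 p [0.5678 0.0383 0.2635] th 1.639 zax [ 0.011  0.001 -1.   ] q [ 0.22  0.39 -0.5   1.83  0.22  0.96 -0.31] F [0.8 0.  0.9] w 0.981 g 0.0
off [ 0.2853 -0.125   0.0903] ang [-0.7642 -0.0135  0.0412]
```

Call:
drive_tool --deltas '[{"gripper": 0,"offset": [0.285,-0.125,0.06],"angular": [-0.764,-0.013,0.04]},{"gripper": 0,"offset": [0.285,-0.125,0.06],"angular": [-0.764,-0.013,0.04]},{"gripper": 0,"offset": [0.285,-0.125,0.06],"angular": [-0.764,-0.013,0.04]},{"gripper": 0,"offset": [0.285,-0.125,0.06],"angular": [-0.764,-0.013,0.04]},{"gripper": 0,"offset": [0.285,-0.125,0.06],"angular": [-0.764,-0.013,0.04]}]'

```text
t: 7.25
eef_pos: [0.4977, 0.1683, 0.2251]
tool_rot: [0.18, 0.675, 0.697, 0.16]
contact_force: [1.3, -1.0, 0.2]
gripper_width: 0.996
grasp_force: 0.0
```

```bash
python3 -c "
from lidt import *
go(tgt(.15),Rt)"
```

```text
t 7.25 p [0.4977 0.1683 0.2251] th 1.594 zax [ 0.467 -0.021 -0.884] q [-0.29  0.23 -0.32  2.23  0.92  0.45 -1.35] F [ 1.3 -1.   0.2] w 0.996 g 0.0
off [ 0.1497 -0.084   0.0099] ang [-0.1608  0.0467  0.0111]
```

Call:
drive_tool --deltas '[{"gripper": 0,"offset": [0.15,-0.075,0.03],"angular": [-0.16,0.047,0.011]},{"gripper": 0,"offset": [0.15,-0.075,0.03],"angular": [-0.16,0.047,0.011]},{"gripper": 0,"offset": [0.15,-0.075,0.03],"angular": [-0.16,0.047,0.011]},{"gripper": 0,"offset": [0.15,-0.075,0.03],"angular": [-0.16,0.047,0.011]},{"gripper": 0,"offset": [0.15,-0.075,0.03],"angular": [-0.16,0.047,0.011]}]'

```text
t: 7.75
eef_pos: [0.442, 0.315, 0.1576]
tool_rot: [0.208, 0.663, 0.686, 0.215]
contact_force: [0.3, 0.5, -0.1]
gripper_width: 0.996
grasp_force: 0.0
```

```bash
python3 -c "
from lidt import *
go(tgt(.13),Rt)
im=optics.read_camera('side'); s=cv2.resize(im[225:395,160:360],None,fx=2,fy=2,interpolation=cv2.INTER_CUBIC)
im=optics.read_camera('top'); t=cv2.resize(im[170:340,100:300],None,fx=2,fy=2,interpolation=cv2.INTER_CUBIC)
cv2.imwrite('pics/g.png',np.hstack([t,s]))"
```

```text
t 7.75 p [0.442  0.315  0.1576] th 1.605 zax [ 0.571  0.019 -0.821] q [-0.66  0.42 -0.34  2.25  1.47  0.61 -2.22] F [ 0.3  0.5 -0.1] w 0.996 g 0.0
off [ 0.0001 -0.0062 -0.0017] ang [-0.0035  0.001  -0.0002]
```

View pics/g.png

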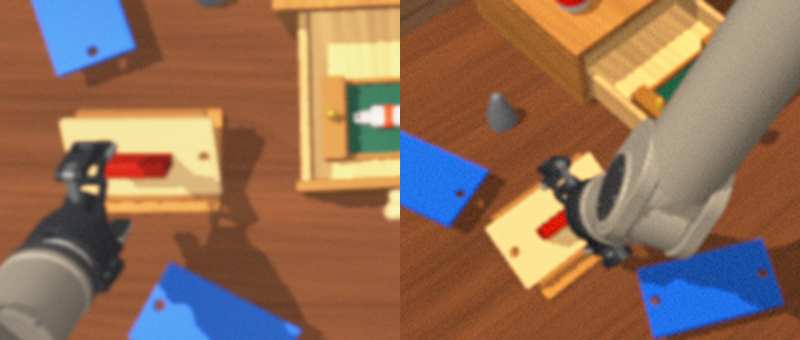

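The jig lies in the pocket (left half, about (375,115)). The tilted gripper stands over the red bar with its fingers on either side, and the lid hasn't moved. Going down on the bar.

Call:
drive_tool --deltas '[{"gripper": 0,"offset": [0,-0.006,0.01],"angular": [-0.004,0,0]},{"gripper": 0,"offset": [0,-0.006,0.03],"angular": [-0.004,0,0]},{"gripper": 0,"offset": [0,-0.006,0.044],"angular": [-0.004,0,0]},{"gripper": 0,"offset": [0,-0.006,0.044],"angular": [-0.004,0,0]}]'

```text
t: 8.25
eef_pos: [0.4641, 0.3128, 0.1177]
tool_rot: [0.21, 0.663, 0.685, 0.215]
contact_force: [0.5, 0.2, 0.5]
gripper_width: 0.998
grasp_force: 0.0
```

```bash
python3 -c "
from lidt import *
go(tgt(.084),Rt)
s=optics.read_camera('side');t=optics.read_camera('top')
# red bar blob
for n,im in (('top',t),('side',s)):
    b,g,r=[im[...,i].astype(int) for i in range(3)]
    print(n,int(((r>110)&(g<50)&(b<50)).sum()))
for h in (.042,.030):
  for y in (-.035,.035): print(proj('top',Pl+Rl@[0,y,h]).round(),proj('side',Pl+Rl@[0,y,h]).round())
s=cv2.resize(s[255:375,180:310],None,fx=3,fy=3,interpolation=cv2.INTER_CUBIC)
t=cv2.resize(t[200:320,110:240],None,fx=3,fy=3,interpolation=cv2.INTER_CUBIC)
cv2.imwrite('pics/g2.png',np.hstack([t,s]))"
```

```text
t 8.25 p [0.4641 0.3128 0.1177] th 1.602 zax [ 0.572  0.016 -0.82 ] q [-0.65  0.51 -0.31  2.23  1.62  0.6  -2.35] F [0.5 0.2 0.5] w 0.998 g 0.0
off [ 0.003  -0.0013 -0.001 ] ang [-0.0015  0.0054 -0.0016]
top 543
side 245
[[183. 256.]] [[253. 325.]]
[[150. 256.]] [[231. 342.]]
[[184. 254.]] [[252. 325.]]
[[152. 254.]] [[230. 342.]]
```

View pics/g2.png

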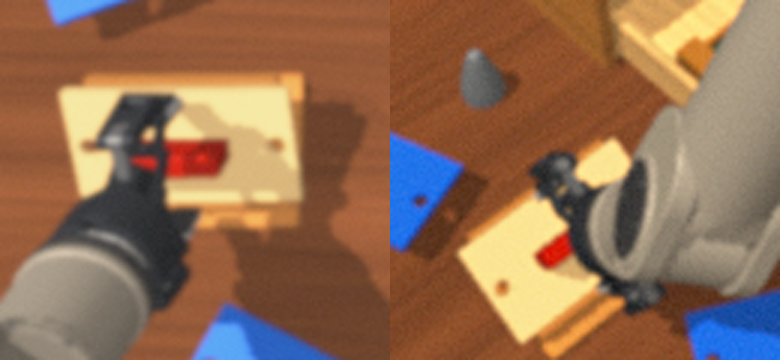

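The fingers straddle the red bar (left half, about (180,155)) and the lid is still in place. Closing.

Call:
drive_tool --deltas '[{"gripper": 120,"offset": [0.003,-0.001,0],"angular": [0,0.005,0]},{"gripper": 220,"offset": [0.003,-0.001,0],"angular": [0,0.005,0]},{"gripper": 255,"offset": [0.003,-0.001,0],"angular": [0,0.005,0]},{"gripper": 255,"offset": [0.003,-0.001,0],"angular": [0,0.005,0]},{"gripper": 255,"offset": [0.003,-0.001,0],"angular": [0,0.005,0]}]' --grip_force 50

```text
t: 8.85
eef_pos: [0.4627, 0.3174, 0.1191]
tool_rot: [0.208, 0.662, 0.686, 0.218]
contact_force: [0.1, -1.0, 0.4]
gripper_width: 0.2
grasp_force: 48.9
```

Call:
drive_tool --deltas '[{"gripper": 255,"offset": [0,0,0],"angular": [0,0,0]},{"gripper": 255,"offset": [0,0,0],"angular": [0,0,0]},{"gripper": 255,"offset": [0,0,0],"angular": [0,0,0]},{"gripper": 255,"offset": [0,0,0],"angular": [0,0,0]},{"gripper": 255,"offset": [0,0,0],"angular": [0,0,0]}]'

```text
t: 9.35
eef_pos: [0.4627, 0.3174, 0.1191]
tool_rot: [0.208, 0.662, 0.686, 0.218]
contact_force: [-3.9, -1.1, 6.2]
gripper_width: 0.206
grasp_force: 49.7
```

```bash
python3 -c "
from lidt import *
_,p,_=cur()
go(p+[0.0,0,.16],Rd(1.6))"
```

```text
t 9.35 p [0.4627 0.3174 0.1191] th 1.607 zax [ 0.574  0.023 -0.818] q [-0.65  0.51 -0.32  2.23  1.63  0.6  -2.36] F [-3.9 -1.1  6.2] w 0.206 g 49.7
off [ 0.0004  0.092  -0.1309] ang [ 0.7797 -0.006   0.007 ]
```

Call:
drive_tool --deltas '[{"gripper": 255,"offset": [0,0.012,-0.016],"angular": [0,0,0]},{"gripper": 255,"offset": [0,0.035,-0.049],"angular": [0,0,0]},{"gripper": 255,"offset": [0,0.063,-0.09],"angular": [0,0,0]},{"gripper": 255,"offset": [0,0.092,-0.131],"angular": [0,0,0]},{"gripper": 255,"offset": [0,0.092,-0.131],"angular": [0.19,0,0]}]'

```text
t: 9.85
eef_pos: [0.463, 0.3181, 0.2844]
tool_rot: [0.174, 0.672, 0.696, 0.183]
contact_force: [0.8, -0.3, -2.0]
gripper_width: 0.201
grasp_force: 50.1
```

```bash
python3 -c "
from lidt import *
go([.48,.3,.28],Rd(1.642))"
```

```text
t 9.85 p [0.463  0.3181 0.2844] th 1.607 zax [ 0.488  0.02  -0.873] q [-0.53  0.22 -0.39  2.08  0.8   0.67 -1.46] F [ 0.8 -0.3 -2. ] w 0.201 g 50.1
off [-0.0187  0.0122  0.0118] ang [ 0.6496  0.0076 -0.0452]
```

Call:
drive_tool --deltas '[{"gripper": 255,"offset": [-0.019,0.012,0.012],"angular": [0.65,0.008,-0.045]},{"gripper": 255,"offset": [-0.019,0.012,0.012],"angular": [0.65,0.008,-0.045]},{"gripper": 255,"offset": [-0.019,0.012,0.012],"angular": [0.65,0.008,-0.045]},{"gripper": 255,"offset": [-0.019,0.012,0.012],"angular": [0.65,0.008,-0.045]},{"gripper": 255,"offset": [-0.019,0.012,0.012],"angular": [0.65,0.008,-0.045]}]'

```text
t: 10.35
eef_pos: [0.4827, 0.2957, 0.2728]
tool_rot: [-0.001, 0.685, 0.729, -0.005]
contact_force: [-0.3, -0.6, -1.4]
gripper_width: 0.202
grasp_force: 49.9
```

Call:
drive_tool --deltas '[{"gripper": 255,"offset": [-0.2,0.049,0.03],"angular": [0,0,0]},{"gripper": 255,"offset": [-0.2,0.049,0.03],"angular": [0,0,0]},{"gripper": 255,"offset": [-0.2,0.049,0.03],"angular": [0,0,0]},{"gripper": 255,"offset": [-0.2,0.049,0.03],"angular": [0,0,0]},{"gripper": 255,"offset": [-0.2,0.049,0.03],"angular": [0,0,0]}]'

```text
t: 10.85
eef_pos: [0.5427, 0.0931, 0.2427]
tool_rot: [0.002, 0.686, 0.727, -0.006]
contact_force: [-0.7, 0.4, -1.5]
gripper_width: 0.202
grasp_force: 50.0
```

```bash
python3 -c "
from lidt import *
go([.564,.039,.22],Rd(1.642))"
```

```text
t 10.85 p [0.5427 0.0931 0.2427] th 1.629 zax [-0.005 -0.012 -1.   ] q [ 0.05  0.38 -0.41  1.89  0.2   0.92 -0.41] F [-0.7  0.4 -1.5] w 0.202 g 50.0
off [-0.055   0.0183  0.0232] ang [-0.0074  0.0144 -0.0167]
```

Call:
drive_tool --deltas '[{"gripper": 255,"offset": [-0.055,0.018,0.023],"angular": [-0.007,0.014,-0.017]},{"gripper": 255,"offset": [-0.055,0.018,0.023],"angular": [-0.007,0.014,-0.017]},{"gripper": 255,"offset": [-0.055,0.018,0.043],"angular": [-0.007,0.014,-0.017]},{"gripper": 255,"offset": [-0.055,0.018,0.043],"angular": [-0.007,0.014,-0.017]},{"gripper": 255,"offset": [-0.055,0.018,0.043],"angular": [-0.007,0.014,-0.017]}]'

```text
t: 11.35
eef_pos: [0.5629, 0.0479, 0.2014]
tool_rot: [-0.002, 0.678, 0.735, 0.002]
contact_force: [0.7, 1.1, -0.7]
gripper_width: 0.208
grasp_force: 49.9
```

```bash
python3 -c "
from lidt import *
go([.564,.039,.2],Rd(1.642))
s=optics.read_camera('side');t=optics.read_camera('top')
cv2.imwrite('pics/s3.png',s);cv2.imwrite('pics/t3.png',t)
s=cv2.resize(s[190:330,235:370],None,fx=3,fy=3,interpolation=cv2.INTER_CUBIC)
t=cv2.resize(t[150:290,235:365],None,fx=3,fy=3,interpolation=cv2.INTER_CUBIC)
cv2.imwrite('pics/g3.png',np.hstack([t,s]));print(t.shape)"
```

```text
t 11.35 p [0.5629 0.0479 0.2014] th 1.653 zax [-0.001  0.005 -1.   ] q [ 0.12  0.45 -0.39  1.89  0.22  0.84 -0.3 ] F [ 0.7  1.1 -0.7] w 0.208 g 49.9
off [-0.0089  0.0003  0.0014] ang [-0.0011 -0.0069  0.0137]
(420, 390, 3)
```

View pics/g3.png

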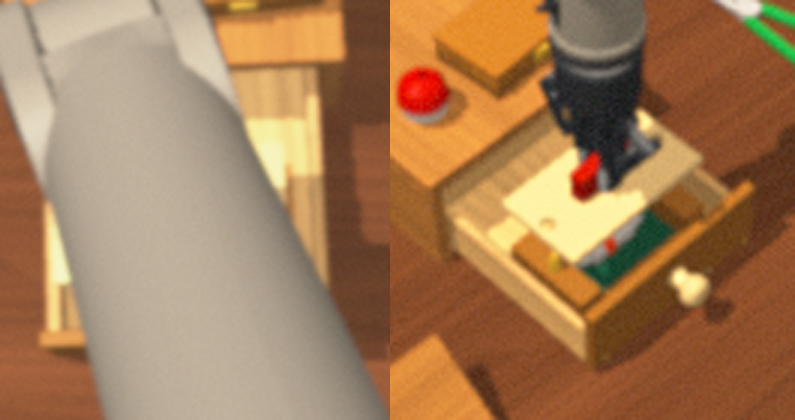

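The right half shows the lid held level above the blocks. Its corners are at (503,203), (577,264) and (702,156), the left hole is at (546,222), and the jig sits in the pocket beneath.

Run:
```python
from h import *
_,pc,Rc=cur()
c3=lambda L:(np.array(L,float)-[390,0])/3+[235-.33,190-.33]
L=np.array([[46,82,8],[-46,82,8],[-46,-82,8],[0,69,8]])/1e3
m=c3([[503,203],[577,264],[702,156],[546,222]])
th=np.arctan2(Rc[1,0],Rc[0,0])-np.pi/2
def f(p): return (proj("side",rig(p[2],np.array([p[0],p[1],p[3]]))(L))-m).ravel()
def f2(p): return np.r_[f(p),(p[3]-(pc[2]-.084))*500,(p[2]-th)*60]
for F in(f,f2):
    r=least_squares(F,[.564,.045,th,.116]); print("lid",r.x.round(4),f(r.x).round(1), "tool",pc.round(4),th.round(3))
# pins from side only, z .072 tips
cs=lambda L:np.array(L)/3.75+[195-.37,215-.37]
pins=[unproj("side",*u,.072) for u in cs([[357,224],[488,120]])]; print(pins,np.mean(pins,0))
# block-top outer? felt corners side (z .02, front edge)
go([.564,.039,.17],Rd(1.642))
```

```text
lid [0.5572 0.0482 0.096  0.1221] [-0.4  0.2 -0.7 -0.7  0.2 -0.1  0.9  0.6] tool [0.5638 0.048  0.2024] 0.082
lid [0.5591 0.0463 0.0877 0.1184] [-0.2  0.  -0.8 -0.7  0.2  0.2  0.9  0.5] tool [0.5638 0.048  0.2024] 0.082
[array([0.55482525, 0.10839982, 0.072     ]), array([ 0.56521684, -0.02802757,  0.072     ])] [0.56002105 0.04018612 0.072     ]
t 11.45 p [0.5638 0.048  0.2024] th 1.653 zax [ 0.001  0.006 -1.   ] q [ 0.12  0.45 -0.39  1.89  0.22  0.84 -0.3 ] F [ 0.9 -0.1 -1.4] w 0.2 g 49.9
off [-0.0091 -0.0006  0.0323] ang [ 0.0014 -0.0073  0.0138]
```

Call:
drive_tool --deltas '[{"gripper": 255,"offset": [-0.0076,0.0005,0.02],"angular": [0,-0.007,0.014]},{"gripper": 255,"offset": [-0.0076,0.0005,0.037],"angular": [0,-0.007,0.014]},{"gripper": 255,"offset": [-0.0076,0.0005,0.037],"angular": [0,-0.007,0.014]},{"gripper": 255,"offset": [-0.0076,0.0005,0.037],"angular": [0,-0.007,0.014]}]'

```text
t: 11.85
eef_pos: [0.5651, 0.0402, 0.1653]
tool_rot: [-0.0, 0.682, 0.731, 0.0]
contact_force: [0.6, -0.4, -0.7]
gripper_width: 0.206
grasp_force: 49.9
```

Run:
```python
from h import *
go([.565,.0405,.155],Rd(1.642))
ct=lambda L:np.array(L)/3.33+[120-.35,160-.35]
P=[unproj("top",*u,.072) for u in ct([[486,224],[692,216]])]; print(np.mean(P,0),P)
```

```text
t 11.85 p [0.5651 0.0402 0.1653] th 1.641 zax [ 0.     0.001 -1.   ] q [ 0.11  0.5  -0.37  1.91  0.25  0.77 -0.33] F [ 0.6 -0.4 -0.7] w 0.206 g 49.9
off [ 0.0003 -0.0001  0.0103] ang [ 0.0005 -0.0007 -0.0013]
[0.56312768 0.03850535 0.072     ] [array([0.55860051, 0.10708415, 0.072     ]), array([ 0.56765486, -0.03007345,  0.072     ])]
```

Call:
drive_tool --deltas '[{"gripper": 255,"offset": [0,-0.0005,0.006],"angular": [0,0,0]},{"gripper": 255,"offset": [0,-0.0005,0.011],"angular": [0,0,0]},{"gripper": 255,"offset": [0,-0.0005,0.011],"angular": [0,0,0]}]'

```text
t: 12.15
eef_pos: [0.5641, 0.0394, 0.1532]
tool_rot: [-0.0, 0.682, 0.731, -0.0]
contact_force: [1.4, 1.0, -1.3]
gripper_width: 0.202
grasp_force: 49.9
```

Call:
drive_tool --deltas '[{"gripper": 255,"offset": [0,0,0.003],"angular": [0,0,0]},{"gripper": 255,"offset": [0,0,0.003],"angular": [0,0,0]}]'

```text
t: 12.35
eef_pos: [0.5643, 0.0394, 0.1503]
tool_rot: [-0.0, 0.682, 0.731, -0.0]
contact_force: [0.3, 0.7, -2.6]
gripper_width: 0.2
grasp_force: 49.9
```

Call:
drive_tool --deltas '[{"gripper": 255,"offset": [0,0,0.003],"angular": [0,0,0]},{"gripper": 255,"offset": [0,0,0.003],"angular": [0,0,0]}]'

```text
t: 12.55
eef_pos: [0.5645, 0.0396, 0.1474]
tool_rot: [-0.0, 0.682, 0.731, 0.0]
contact_force: [0.6, 0.1, -2.2]
gripper_width: 0.203
grasp_force: 50.0
```

Call:
drive_tool --deltas '[{"gripper": 255,"offset": [0,0,0.003],"angular": [0,0,0]},{"gripper": 255,"offset": [0,0,0.003],"angular": [0,0,0]}]'

```text
t: 12.75
eef_pos: [0.5647, 0.04, 0.1444]
tool_rot: [-0.0, 0.682, 0.731, 0.001]
contact_force: [1.7, 1.3, -3.4]
gripper_width: 0.205
grasp_force: 50.0
```

Call:
drive_tool --deltas '[{"gripper": 255,"offset": [0,0,0.003],"angular": [0,0,0]},{"gripper": 255,"offset": [0,0,0.003],"angular": [0,0,0]}]'

```text
t: 12.95
eef_pos: [0.5647, 0.04, 0.1414]
tool_rot: [-0.0, 0.682, 0.731, 0.001]
contact_force: [2.2, 2.4, -2.0]
gripper_width: 0.204
grasp_force: 50.1
```

Call:
drive_tool --deltas '[{"gripper": 255,"offset": [0,0,0.003],"angular": [0,0,0]},{"gripper": 255,"offset": [0,0,0.003],"angular": [0,0,0]}]'

```text
t: 13.15
eef_pos: [0.5646, 0.04, 0.1384]
tool_rot: [-0.0, 0.682, 0.731, 0.0]
contact_force: [1.4, 3.6, -1.5]
gripper_width: 0.199
grasp_force: 50.2
```

Call:
drive_tool --deltas '[{"gripper": 255,"offset": [0.001,0.0005,0.002],"angular": [0,0,0]},{"gripper": 255,"offset": [0.001,0.0005,0.002],"angular": [0,0,0]}]'

```text
t: 13.35
eef_pos: [0.5646, 0.0403, 0.1362]
tool_rot: [-0.0, 0.682, 0.731, -0.0]
contact_force: [0.9, 2.2, -1.5]
gripper_width: 0.204
grasp_force: 50.1
```

Call:
drive_tool --deltas '[{"gripper": 255,"offset": [0,0,0.002],"angular": [0,0,0]},{"gripper": 255,"offset": [0,0,0.002],"angular": [0,0,0]}]'

```text
t: 13.55
eef_pos: [0.5647, 0.0402, 0.1342]
tool_rot: [-0.0, 0.682, 0.731, -0.0]
contact_force: [0.3, 1.2, -1.8]
gripper_width: 0.201
grasp_force: 50.1
```

Call:
drive_tool --deltas '[{"gripper": 255,"offset": [0,0,0.0015],"angular": [0,0,0]},{"gripper": 255,"offset": [0,0,0.0015],"angular": [0,0,0]}]'

```text
t: 13.75
eef_pos: [0.5647, 0.0403, 0.1328]
tool_rot: [-0.0, 0.682, 0.731, -0.0]
contact_force: [1.0, 0.3, -1.3]
gripper_width: 0.205
grasp_force: 50.1
```

Call:
drive_tool --deltas '[{"gripper": 255,"offset": [0,0,0.001],"angular": [0,0,0]},{"gripper": 255,"offset": [0,0,0.001],"angular": [0,0,0]}]'

```text
t: 13.95
eef_pos: [0.5647, 0.0403, 0.1321]
tool_rot: [-0.0, 0.682, 0.731, -0.0]
contact_force: [0.6, 0.5, 1.3]
gripper_width: 0.205
grasp_force: 50.3
```

Call:
drive_tool --deltas '[{"gripper": 255,"offset": [0,0,0.001],"angular": [0,0,0]},{"gripper": 255,"offset": [0,0,0.001],"angular": [0,0,0]}]'

```text
t: 14.15
eef_pos: [0.5653, 0.0403, 0.1321]
tool_rot: [0.0, 0.682, 0.731, 0.0]
contact_force: [-1.0, -0.3, 8.5]
gripper_width: 0.199
grasp_force: 51.5
```

Call:
drive_tool --deltas '[{"gripper": 160,"offset": [0,0,0],"angular": [0,0,0]},{"gripper": 110,"offset": [0,0,0],"angular": [0,0,0]},{"gripper": 110,"offset": [0,0,0],"angular": [0,0,0]},{"gripper": 110,"offset": [0,0,0],"angular": [0,0,0]}]'

```text
t: 14.55
eef_pos: [0.5645, 0.0403, 0.1307]
tool_rot: [-0.0, 0.682, 0.731, -0.0]
contact_force: [-1.6, -0.3, -0.6]
gripper_width: 0.57
grasp_force: 0.0
```

Call:
drive_tool --deltas '[{"gripper": 110,"offset": [0,0,-0.02],"angular": [0,0,0]},{"gripper": 110,"offset": [0,0,-0.06],"angular": [0,0,0]},{"gripper": 200,"offset": [0,0,-0.1],"angular": [0,0,0]},{"gripper": 255,"offset": [0,0,-0.1],"angular": [0,0,0]}]'

```text
t: 14.95
eef_pos: [0.5676, 0.0411, 0.2363]
tool_rot: [0.003, 0.682, 0.731, 0.004]
contact_force: [1.0, -0.3, 0.2]
gripper_width: 0.233
grasp_force: 0.0
```

Run:
```python
from h import *
go([.41,.028,.23],Rd(1.642))
```

```text
t 14.95 p [0.5676 0.0411 0.2363] th 1.64 zax [ 0.009  0.001 -1.   ] q [ 0.13  0.41 -0.4   1.86  0.2   0.9  -0.29] F [ 1.  -0.3  0.2] w 0.233 g 0.0
off [-0.0022 -0.1582  0.0049] ang [ 0.0113 -0.001  -0.0027]
```

Call:
drive_tool --deltas '[{"gripper": 255,"offset": [-0.002,-0.153,0.0],"angular": [0.011,0,-0.003]},{"gripper": 255,"offset": [-0.002,-0.153,0.0],"angular": [0.011,0,-0.003]},{"gripper": 255,"offset": [-0.002,-0.153,0.0],"angular": [0.011,0,-0.003]},{"gripper": 255,"offset": [-0.002,-0.153,0.03],"angular": [0.011,0,-0.003]},{"gripper": 255,"offset": [-0.002,-0.153,0.03],"angular": [0.011,0,-0.003]}]'

```text
t: 15.45
eef_pos: [0.4093, 0.027, 0.1992]
tool_rot: [-0.004, 0.681, 0.732, -0.005]
contact_force: [0.3, -0.4, -0.0]
gripper_width: -0.002
grasp_force: 0.0
```

Run:
```python
from h import *
go([.415,.0294,.118],Rd(1.642))
s=optics.read_camera('side')
cv2.imwrite('pics/g4.png',cv2.resize(s[190:340,215:375],None,fx=3.75,fy=3.75,interpolation=cv2.INTER_CUBIC))
```

```text
t 15.45 p [0.4093 0.027  0.1992] th 1.643 zax [-0.014 -0.002 -1.   ] q [ 0.18  0.23 -0.45  2.23  0.15  0.73 -0.29] F [ 0.3 -0.4 -0. ] w -0.002 g 0.0
off [0.002  0.007  0.0811] ang [-0.0174  0.0009  0.0009]
```

View pics/g4.png

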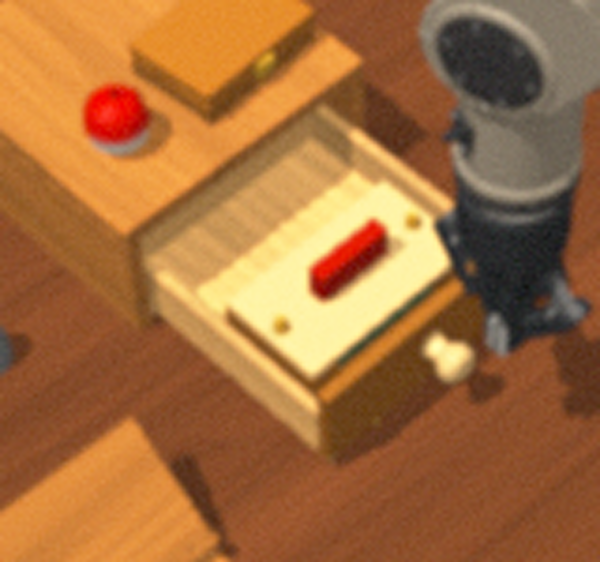

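The lid lies flat on the blocks with both pins through it ((283,325) and (413,222)), the red bar on top. The shut gripper is in front of the pull at (455,358). I'll lower it and push.

Call:
drive_tool --deltas '[{"gripper": 255,"offset": [0.002,0.004,0.04],"angular": [-0.017,0,0]},{"gripper": 255,"offset": [0.002,0.004,0.078],"angular": [-0.017,0,0]},{"gripper": 255,"offset": [0.002,0.004,0.078],"angular": [-0.017,0,0]}]'

```text
t: 15.8
eef_pos: [0.4144, 0.0302, 0.1201]
tool_rot: [-0.001, 0.681, 0.732, -0.001]
contact_force: [-1.6, -0.8, 1.0]
gripper_width: 0.002
grasp_force: 0.0
```

Run:
```python
from h import *
go([.635,.045,.121],Rd(1.642))
```

```text
t 15.8 p [0.4144 0.0302 0.1201] th 1.643 zax [-0.003  0.001 -1.   ] q [ 0.11  0.39 -0.38  2.27  0.29  0.52 -0.43] F [-1.6 -0.8  1. ] w 0.002 g 0.0
off [-0.0011  0.2211 -0.0016] ang [-0.0039 -0.0011  0.0012]
```

Call:
drive_tool --deltas '[{"gripper": 255,"offset": [0,0.007,0],"angular": [0,0,0]},{"gripper": 255,"offset": [0,0.014,0],"angular": [0,0,0]},{"gripper": 255,"offset": [0,0.02,0],"angular": [0,0,0]},{"gripper": 255,"offset": [0,0.025,0],"angular": [0,0,0]},{"gripper": 255,"offset": [0,0.03,0],"angular": [0,0,0]}]'

```text
t: 16.3
eef_pos: [0.446, 0.0322, 0.1239]
tool_rot: [0.002, 0.681, 0.732, 0.002]
contact_force: [-2.7, 0.8, 1.9]
gripper_width: 0.002
grasp_force: 1.4
```

Call:
drive_tool --deltas '[{"gripper": 255,"offset": [0,0.008,0],"angular": [0,0,0]},{"gripper": 255,"offset": [0,0.018,0],"angular": [0,0,0]},{"gripper": 255,"offset": [0,0.028,0],"angular": [0,0,0]},{"gripper": 255,"offset": [0,0.038,0],"angular": [0,0,0]},{"gripper": 255,"offset": [0,0.048,0],"angular": [0,0,0]}]'

```text
t: 16.8
eef_pos: [0.4943, 0.0357, 0.1234]
tool_rot: [0.001, 0.681, 0.732, 0.002]
contact_force: [-2.8, 0.4, 2.0]
gripper_width: -0.004
grasp_force: 1.6
```

Call:
drive_tool --deltas '[{"gripper": 255,"offset": [0,0.01,0.001],"angular": [0,0,0]},{"gripper": 255,"offset": [0,0.02,0.002],"angular": [0,0,0]},{"gripper": 255,"offset": [0,0.03,0.002],"angular": [0,0,0]},{"gripper": 255,"offset": [0,0.04,0.002],"angular": [0,0,0]},{"gripper": 255,"offset": [0,0.05,0.002],"angular": [0,0,0]}]'

```text
t: 17.3
eef_pos: [0.5436, 0.0394, 0.1213]
tool_rot: [0.001, 0.681, 0.732, 0.001]
contact_force: [-4.0, -0.1, -0.4]
gripper_width: -0.002
grasp_force: 1.5
```

Call:
drive_tool --deltas '[{"gripper": 255,"offset": [0,0.01,0],"angular": [0,0,0]},{"gripper": 255,"offset": [0,0.02,0],"angular": [0,0,0]},{"gripper": 255,"offset": [0,0.028,0],"angular": [0,0,0]},{"gripper": 255,"offset": [0,0.036,0],"angular": [0,0,0]},{"gripper": 255,"offset": [0,0.042,0],"angular": [0,0,0]}]'

```text
t: 17.8
eef_pos: [0.5858, 0.0424, 0.1218]
tool_rot: [0.001, 0.681, 0.732, 0.002]
contact_force: [-3.6, 0.4, -1.2]
gripper_width: -0.002
grasp_force: 1.4
```

Call:
drive_tool --deltas '[{"gripper": 255,"offset": [0,0.004,0],"angular": [0,0,0]},{"gripper": 255,"offset": [0,0.008,0],"angular": [0,0,0]},{"gripper": 255,"offset": [0,0.012,0],"angular": [0,0,0]}]'

```text
t: 18.1
eef_pos: [0.5972, 0.0432, 0.1219]
tool_rot: [0.001, 0.681, 0.732, 0.002]
contact_force: [-2.2, 1.0, -1.4]
gripper_width: -0.0
grasp_force: 1.4
```

Only friction so far. I'll measure how far the panel is from flush.

Call:
drive_tool --deltas '[{"gripper": 255,"offset": [0,0.003,0],"angular": [0,0,0]},{"gripper": 255,"offset": [0,0.006,0],"angular": [0,0,0]},{"gripper": 255,"offset": [0,0.009,0],"angular": [0,0,0]}]'

```text
t: 18.4
eef_pos: [0.6061, 0.0439, 0.1219]
tool_rot: [0.001, 0.681, 0.732, 0.002]
contact_force: [-1.4, 0.6, -0.8]
gripper_width: -0.001
grasp_force: 1.3
```

Call:
drive_tool --deltas '[{"gripper": 255,"offset": [0,0.003,0],"angular": [0,0,0]},{"gripper": 255,"offset": [0,0.003,0],"angular": [0,0,0]}]'

```text
t: 18.6
eef_pos: [0.6098, 0.044, 0.1221]
tool_rot: [0.002, 0.681, 0.732, 0.002]
contact_force: [-1.2, 0.0, -0.4]
gripper_width: -0.002
grasp_force: 0.4
```

Call:
drive_tool --deltas '[{"gripper": 255,"offset": [0,0.003,0],"angular": [0,0,0]},{"gripper": 255,"offset": [0,0.003,0],"angular": [0,0,0]}]'

```text
t: 18.8
eef_pos: [0.6126, 0.0442, 0.1221]
tool_rot: [0.002, 0.681, 0.732, 0.002]
contact_force: [-0.3, -0.4, -1.3]
gripper_width: 0.0
grasp_force: 0.4
```

Call:
drive_tool --deltas '[{"gripper": 255,"offset": [0,0.002,0],"angular": [0,0,0]},{"gripper": 255,"offset": [0,0.003,0],"angular": [0,0,0]}]'

```text
t: 19.0
eef_pos: [0.6152, 0.0444, 0.1221]
tool_rot: [0.001, 0.681, 0.732, 0.002]
contact_force: [-1.9, 0.3, 1.5]
gripper_width: 0.001
grasp_force: 1.3
```

Call:
drive_tool --deltas '[{"gripper": 255,"offset": [0,0.002,0],"angular": [0,0,0]},{"gripper": 255,"offset": [0,0.002,0],"angular": [0,0,0]}]'

```text
t: 19.2
eef_pos: [0.6175, 0.0446, 0.1221]
tool_rot: [0.002, 0.681, 0.732, 0.002]
contact_force: [-1.2, 0.1, 0.3]
gripper_width: -0.0
grasp_force: 0.7
```

Call:
drive_tool --deltas '[{"gripper": 255,"offset": [0,0.002,0],"angular": [0,0,0]},{"gripper": 255,"offset": [0,0.002,0],"angular": [0,0,0]}]'

```text
t: 19.4
eef_pos: [0.6193, 0.0447, 0.122]
tool_rot: [0.001, 0.681, 0.732, 0.002]
contact_force: [-0.5, 0.0, 0.8]
gripper_width: 0.006
grasp_force: 0.7
```

Call:
drive_tool --deltas '[{"gripper": 255,"offset": [0,-0.001,-0.003],"angular": [0,0,0]},{"gripper": 255,"offset": [0,0.001,-0.007],"angular": [0,0,0]},{"gripper": 255,"offset": [0,0.002,-0.007],"angular": [0,0,0]}]'

```text
t: 19.7
eef_pos: [0.6211, 0.0449, 0.1296]
tool_rot: [0.001, 0.681, 0.732, 0.002]
contact_force: [-2.1, 0.2, 2.6]
gripper_width: -0.002
grasp_force: 1.9
```

Call:
drive_tool --deltas '[{"gripper": 255,"offset": [0,0.002,0],"angular": [0,0,0]},{"gripper": 255,"offset": [0,0.002,0],"angular": [0,0,0]}]'

```text
t: 19.9
eef_pos: [0.6234, 0.045, 0.1293]
tool_rot: [0.002, 0.681, 0.732, 0.002]
contact_force: [-2.0, -0.5, 1.9]
gripper_width: -0.0
grasp_force: 1.1
```

Run:
```python
from h import *
go([.64,.045,.128],Rd(1.642))
s=optics.read_camera('side')
cv2.imwrite('pics/g5.png',cv2.resize(s[170:310,200:360],None,fx=4,fy=4,interpolation=cv2.INTER_CUBIC))
```

```text
t 19.9 p [0.6234 0.045  0.1293] th 1.642 zax [ 0.005  0.001 -1.   ] q [ 0.09  0.62 -0.35  1.79  0.29  0.77 -0.34] F [-2.  -0.5  1.9] w -0.0 g 1.1
off [-0.0012  0.0165  0.0014] ang [ 0.0067 -0.0006  0.0005]
```

View pics/g5.png

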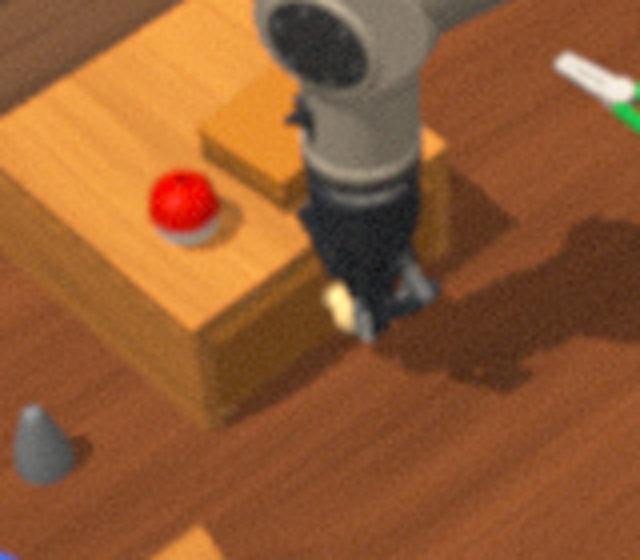

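The drawer is almost flush. The shut fingers push the pull at (345,308), and nothing on the chest top has moved. I'll push the last few mm to the end stop.

Call:
drive_tool --deltas '[{"gripper": 255,"offset": [0,0.002,0],"angular": [0,0,0]},{"gripper": 255,"offset": [0,0.002,0],"angular": [0,0,0]}]'

```text
t: 20.15
eef_pos: [0.6251, 0.0452, 0.1289]
tool_rot: [0.001, 0.681, 0.732, 0.002]
contact_force: [-1.3, 0.4, 2.0]
gripper_width: 0.003
grasp_force: 1.2
```

Call:
drive_tool --deltas '[{"gripper": 255,"offset": [0,0.0015,0],"angular": [0,0,0]},{"gripper": 255,"offset": [0,0.0015,0],"angular": [0,0,0]}]'

```text
t: 20.35
eef_pos: [0.6255, 0.0452, 0.1288]
tool_rot: [0.001, 0.681, 0.732, 0.001]
contact_force: [-5.9, -0.6, 6.5]
gripper_width: 0.001
grasp_force: 1.3
```

Force is rising and the advance has stopped. One more small press to confirm, then back off.

Call:
drive_tool --deltas '[{"gripper": 255,"offset": [0,0.001,0],"angular": [0,0,0]},{"gripper": 255,"offset": [0,0.001,0],"angular": [0,0,0]}]'

```text
t: 20.55
eef_pos: [0.6257, 0.0452, 0.1288]
tool_rot: [0.0, 0.681, 0.732, 0.0]
contact_force: [-10.6, -1.9, 8.3]
gripper_width: -0.0
grasp_force: 1.3
```

Call:
drive_tool --deltas '[{"gripper": 255,"offset": [0,0,0],"angular": [0,0,0]}]'

```text
t: 20.65
eef_pos: [0.6257, 0.0452, 0.1288]
tool_rot: [0.0, 0.681, 0.732, 0.0]
contact_force: [-10.5, -2.0, 8.9]
gripper_width: 0.0
grasp_force: 1.3
```

Call:
drive_tool --deltas '[{"gripper": 255,"offset": [0,-0.02,0],"angular": [0,0,0]},{"gripper": 255,"offset": [0,-0.06,-0.01],"angular": [0,0,0]},{"gripper": 255,"offset": [0,-0.1,-0.05],"angular": [0,0,0]},{"gripper": 255,"offset": [0,-0.14,-0.09],"angular": [0,0,0]},{"gripper": 255,"offset": [0,-0.14,-0.1],"angular": [0,0,0]}]'

```text
t: 21.15
eef_pos: [0.4849, 0.0352, 0.23]
tool_rot: [0.002, 0.681, 0.732, 0.002]
contact_force: [1.4, -0.3, -0.3]
gripper_width: -0.002
grasp_force: 0.0
```

Call:
drive_tool --deltas '[{"gripper": 255,"offset": [-0.15,-0.02,-0.02],"angular": [0,0,0]},{"gripper": 255,"offset": [-0.15,-0.02,-0.02],"angular": [0,0,0]},{"gripper": 255,"offset": [-0.15,-0.02,-0.02],"angular": [0,0,0]},{"gripper": 255,"offset": [-0.15,-0.02,-0.02],"angular": [0,0,0]}]'

```text
t: 21.55
eef_pos: [0.4777, -0.1232, 0.2489]
tool_rot: [0.003, 0.685, 0.728, 0.001]
contact_force: [0.1, -0.5, 1.2]
gripper_width: -0.001
grasp_force: 0.0
```

Run:
```python
from h import *
print(bot.get_obs()["contact_force"].round(1))
def blob(im,u,v,w=22):
    c=im[v-w:v+w,u-w:u+w].astype(int); m=((c[...,0]>120)&(c[...,2]>170)).astype(np.uint8)
    k,l,st,ce=cv2.connectedComponentsWithStats(m)
    return [(int(s[4]),(e+[u-w,v-w]).round(1).tolist()) for s,e in zip(st[1:],ce[1:]) if s[4]>15]
f=rig(.0715,np.array([.6703,.0464,0]))
for n,z in(("side",0),("top",0)):
    im0=cv2.imread(f"pics/{n}0.png"); im=optics.read_camera(n); cv2.imwrite(f"pics/{n}9.png",im)
    for e,i,seat in((.1947,im0,0),(0,im,0)):
        q=proj(n,f([[-e-.020,0,.056]]))[0]; print(n,e,"pred",q.round(1),blob(i,int(q[0]),int(q[1])))
```

```text
[ 0.1 -0.5  1.2]
side 0.1947 pred [334.8 285. ] [(61, [334.1, 284.6])]
side 0 pred [286.3 245.5] [(49, [285.9, 245.4])]
top 0.1947 pred [298.6 274.5] [(275, [296.5, 254.7]), (116, [298.1, 272.6])]
top 0 pred [295.5 189.5] [(93, [294.5, 187.6])]
```

```bash
python3 -c "
from station import bot
print(bot.hand_in())"
```

```text
the job is handed in; nothing more can be done
None
```

The jig is in the pocket with the lid seated on both pins over it. The drawer is shut to its end stop, and the job was handed in after about 22 s of the 67 s allowed; no verdict came back.

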